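# Take the squeeze-and-turn cap off the green vitamin tub

### The job

Open the green vitamin tub: squeeze the two orange tabs of its cap inward, turn the cap anticlockwise (seen from above) about an eighth of a turn while squeezing, and lift it off. Set the cap down gently, right way up, in the middle of the round cork trivet and let go. Leave the blue tub where it stands.

Things in the scene. Friction and masses are not known exactly. Their poses are not given: they have to be found in the camera images.
- cap_mid (a point): Centre of the green tub's loose cap, level with mid-tab: white, 50 mm across, 36 high, 70 g, underside 25 mm below, top 11 above; z up. Two orange tabs (22 x 22 mm) stick out at its +x and -x: 67 mm over both at rest, 54 squeezed. Each slides in 6.5 mm on a spring (4 to 10 N); a 20 to 30 N pinch holds both in. With both in by 5 mm it turns anticlockwise, is free from 35 degrees, stops at 60.
- green_neck (a point): Centre of the green tub's shoulder at the foot of its neck, 85 mm above the surface; x along the tabs' line while locked. Tub fixed in a screwed-down wooden collar (100 x 100 x 18 mm); 72 mm across, tapering between 66 and 78 mm height to 44 mm. The closed cap's underside is 1 mm above this point; the neck reaches 29 mm above it, inside the cap: lift the turned cap straight up by 40 mm.
- trivet_top (a point): Centre of the upper face of the round cork trivet, 130 mm across, 8 mm thick, fixed to the work surface; z up.
- blue_mid (a point): Centre, 61 mm up, of the look-alike blue tub, loose, 0.45 kg, 72 mm across, 122 mm high to the top of its white cap with two orange tabs. To be left alone.

How it is judged:
On the way:
1. the cap, still down on its neck, has been turned at least 30 degrees (angle between the x axis of cap_mid and the x axis of green_neck, either way round above 0.52 rad and horizontal distance between cap_mid and green_neck below 0.006 m and z of cap_mid in the frame of green_neck below 0.031 m), for 0.05 s.
At the end, for the whole second after the job is handed in: The cap rests on the cork trivet, its centre within 25 mm of the trivet's, its underside on the cork (within 4 mm), right way up (within 10 degrees), still and released; the blue tub has not been moved by more than 20 mm (horizontal distance between cap_mid and trivet_top below 0.025 m and z of cap_mid in the frame of trivet_top between 0.021 and 0.029 m and angle between cap_mid's own z axis and vertical below 0.17 rad and linear speed of cap below 0.02 m/s); the robot touches nothing.
It fails at once if the blue tub was moved more than 20 mm or tipped (distance of blue_mid from where it was at the start of the episode above 0.02 m or angle between blue_mid's own z axis and vertical above 0.3 rad).
It fails at once if the cap was dropped or slammed on the trivet (faster than 0.6 m/s just above it) (horizontal distance between cap_mid and trivet_top below 0.07 m and z of cap_mid in the frame of trivet_top below 0.045 m and linear speed of cap above 0.6 m/s).
It also fails if it takes over 54 s, if anything falls off the work surface, if the arm or the gripper's body presses on something with over 40 N, if the wrist force passes 120 N, or if a joint passes its speed limit or range.

### The arm

A 6-joint arm with a two-finger parallel gripper is mounted at the origin on the work surface. World frame = base frame: x ahead of the robot, y to its left, z up, the work surface at z = 0. Lengths are in m, angles in rad, forces in N, time in s.
With the tool pointing down it reaches from about 0.375 to 0.975 m from the base axis. Payload 3.8 kg.
Tool frame: the origin (TCP) lies midway between the tips of the shut fingers; the grasp point (between the pads) lies 19 mm behind it; z points along the fingers, y is the line along which they close (so a half turn about z gives the same grasp; the last joint's range is limited). The gripper opens to 85 mm and grips with 20 to 120 N. Pads are 22 mm wide; open, the fingers measure 114 mm over their backs; the gripper's body (76 mm by 85 mm) begins 54 mm behind the grasp point. The pads swing forward as they close: fully open they stand 13 mm farther back than shut.
Start: joints at [1.131, 0.264, 1.604, -0, 1.274, -0.037], TCP at [0.265, 0.621, 0.231] pointing down, gripper open.
Joint ranges: [-2.63, 2.63], [-0.94, 2.18], [0.31, 2.57], [-1.31, 4.45], [0, 2.66], [-2.55, 2.55]. Speed limits (rad/s): [2.57, 2.57, 3.14, 3.14, 3.14, 3.14].

### API

Orientations are given as a rotation vector (axis times angle).
In Python, from workcell import sensors, viewer, job gives the robot as it stands.
- The arm moves only by the shell command python3 -m inch 'ROWS' [FORCE]. ROWS is JSON, one flat list of numbers, 7 for each row, row after row: the shift along the tool's x, y, z in mm, then the turn, a rotation vector about the tool's x, y, z in degrees, then the finger opening in mm, from 0 to 85.4. A call has exactly 8 rows; each row shifts and turns the commanded pose from where the row before left it, along the tool's axes as they then stand; what a row does not reach is not made up. A row lasts 1/10 s, in which the tool goes at most 50 mm and 8.59 degrees, less where a joint would pass 70% of its speed; a pose out of reach is approached as far as the arm can. A call is refused whole if a number of a shift passes 50 or a number of a turn 8.59, either way. A call with a gripper value outside its range is refused whole. The fingers move at their own pace and stop on an object; FORCE is the grip in N (left out, the last holds). Time passes only in rows, so rows that do not move let the fingers close, or fill a call up. It gives the time, the measured TCP pose, the force, the opening and the grip force at its end, in the units of the state.
- sensors.read_state(): the state, without advancing time (a new reading comes with each control period).
- viewer.read_camera(name): name is "scene" or "side" or "wrist"; returns the picture (420x560x3 uint8, red, green, blue); there is no depth.
- viewer.camera_params(name): a dict with "K" (3x3 intrinsics, pixels), "k1" (the pictures are not rectified: a ray, as slopes to the right and down, at radius r is drawn at 1 + k1 r^2 times it, then the intrinsics apply), "world_to_cam" (4x4, takes a point from world to camera coordinates). Camera axes: x right, y down, z forward; pixel columns grow to the right and rows downward; lengths in m; the calibration is good to about 2 mm. A picture is of the moment at which its call begins: read the wrist's pose just before it. camera_params takes no time and is no camera call; for the wrist camera it gives the pose at the moment of the call.
- job.finish_job(): hands the job in; it is judged then, once.
The state is a dict: "time": time; "q": joint angles; "joint_vel": joint speeds; "joint_torque": joint torques, N m; "tool_pos": TCP position; "tcp_rot": TCP orientation; "wrist_force": force on the tool from outside, world axes, zero at the start; "torque": the same for the moment, N m; "width": opening from 0.0 (shut) to 1.0 (fully open); "grip_force": force on a finger pad.
Only numpy, scipy, OpenCV 4.12 (cv2) and the standard library are available. Lean on these libraries where they do the work, as an engineer would, in place of code of your own. Each camera call takes 0.05 s, during which the arm holds its last target. There are 200 camera calls.

## Working session

There is one attempt and no reset: what is moved stays moved. The work goes in short steps, Python scripts to look and compute and a shell command to move; the robot and the scene stay as the last step left them, time stands still between calls to the robot, and variables do not carry over. Pictures are saved under pics/ and viewed, at most 10 in all, crops included, and the job is handed in when it is done.

```bash
ls; mkdir -p pics
cat > h.py <<'E'
import numpy as np, cv2
from workcell import sensors, viewer, job
def ray(name_or_p,uv):
    p=viewer.camera_params(name_or_p) if isinstance(name_or_p,str) else name_or_p
    K=np.array(p["K"]);k=p["k1"];T=np.array(p["world_to_cam"])
    d=(np.array(uv,float)-K[:2,2])/[K[0,0],K[1,1]]
    s=d.copy()
    for _ in range(20): s=d/(1+k*(s@s))
    R=T[:3,:3];return -R.T@T[:3,3], R.T@np.r_[s,1]
def plane(n,uv,z):
    o,d=ray(n,uv);return o+d*(z-o[2])/d[2]
def blobs(im,lo,hi,amin=40):
    m=cv2.inRange(cv2.cvtColor(im,cv2.COLOR_RGB2HSV),lo,hi)
    n,_,st,c=cv2.connectedComponentsWithStats(m)
    return [(st[i].tolist(),c[i].round(1).tolist()) for i in range(1,n) if st[i,4]>=amin]
E
python3 - <<'E'
from h import *
s=sensors.read_state();print({k:np.round(v,3) for k,v in s.items()})
ims=[]
for n in("scene","side","wrist"):
    P=viewer.camera_params(n);im=viewer.read_camera(n);np.save(f"pics/{n}0.npy",im);ims.append(im)
    T=np.array(P["world_to_cam"]);print(n,(-T[:3,:3].T@T[:3,3]).round(3),T[2,:3].round(2),P["k1"],P["K"][0][0])
    print(" orange",blobs(im,(5,130,120),(20,255,255)));print(" green",blobs(im,(38,70,40),(85,255,255),150));print(" blue",blobs(im,(95,100,40),(125,255,255),150))
    cv2.imwrite(f"pics/{n}0.png",im[:,:,::-1])
a=np.hstack([ims[0],ims[1]]);cv2.imwrite("pics/both.png",cv2.resize(a,(800,300),interpolation=cv2.INTER_AREA)[:,:,::-1])
E
```

```text
pics
{'time': np.float64(0.0), 'q': array([ 1.131,  0.265,  1.605,  0.   ,  1.274, -0.037]), 'joint_vel': array([-0.   ,  0.   ,  0.   ,  0.   ,  0.   , -0.001]), 'joint_torque': array([-1.0000e-03, -5.1512e+01, -3.6731e+01, -0.0000e+00,  1.3000e-02,
       -0.0000e+00]), 'tool_pos': array([0.264, 0.62 , 0.23 ]), 'tcp_rot': array([-6.280e-01, -3.078e+00,  3.000e-03]), 'wrist_force': array([-0.125, -0.727, -0.547]), 'torque': array([0.013, 0.001, 0.029]), 'grip_force': np.float64(0.0), 'width': np.float64(0.999)}
scene [1.143 0.194 0.682] [-0.69 -0.23 -0.69] -0.07728497092968362 436.6234190870651
 orange [([165, 173, 11, 11, 44], [170.7, 176.9]), ([145, 190, 12, 11, 48], [151.3, 193.9]), ([427, 210, 10, 14, 53], [432.1, 215.1]), ([402, 219, 12, 16, 77], [408.5, 225.9]), ([266, 309, 85, 82, 1403], [308.7, 347.6]), ([151, 366, 22, 17, 68], [164.5, 376.4])]
 green [([148, 195, 36, 37, 896], [166.5, 214.9])]
 blue [([402, 238, 28, 34, 374], [418.1, 251.1])]
side [ 0.375 -0.472  0.697] [ 0.19  0.63 -0.76] -0.1492362175098379 448.69594119037885
 orange [([213, 110, 9, 12, 41], [216.4, 114.2
[... 155 characters left out ...]
, [367.0, 169.8]), ([473, 144, 63, 25, 436], [502.4, 155.8]), ([514, 162, 34, 11, 127], [530.9, 166.4]), ([550, 208, 10, 16, 86], [556.1, 214.5]), ([505, 214, 55, 34, 997], [534.5, 229.5]), ([537, 238, 23, 16, 205], [549.5, 246.0]), ([526, 248, 13, 9, 76], [532.0, 251.9]), ([550, 281, 10, 15, 77], [556.1, 286.5]), ([382, 312, 10, 20, 91], [386.7, 319.6]), ([342, 318, 10, 15, 87], [346.3, 325.2]), ([321, 326, 22, 59, 574], [331.3, 350.7])]
 green [([335, 328, 17, 34, 314], [342.0, 345.4]), ([359, 333, 26, 39, 471], [371.1, 355.0])]
 blue []
wrist [0.194 0.648 0.373] [ 0.27 -0.12 -0.95] 0.00935283092299929 289.64920629433374
 orange []
 green []
 blue [([97, 384, 37, 36, 721], [116.7, 406.8])]
```

View pics/scene0.png

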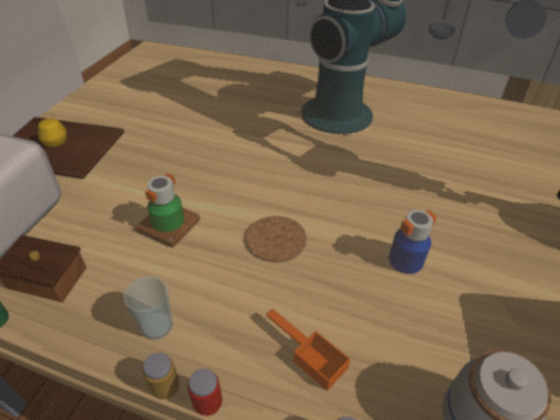

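View pics/side0.png

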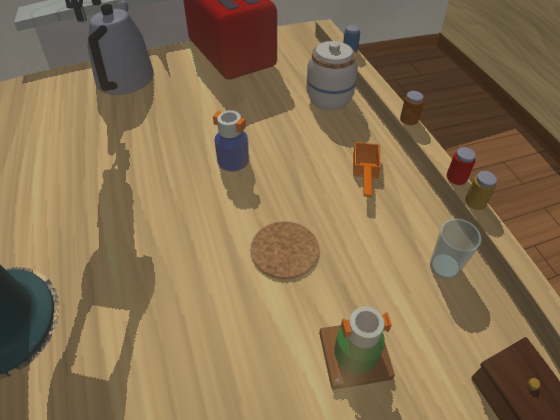

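The scene view shows the green tub at (166,205) with tabs at (171,177) and (151,194), the trivet at (276,238), and the blue tub at (411,240). The side view shows the green cap at (367,322), the trivet at (285,249) and the blue tub at (232,140).

```bash
cat >> h.py <<'E'
def tri(a,ua,b,ub):
    o1,d1=ray(a,ua);o2,d2=ray(b,ub)
    t=np.linalg.lstsq(np.c_[d1,-d2],o2-o1,rcond=None)[0];p,q=o1+t[0]*d1,o2+t[1]*d2
    return (p+q)/2,np.linalg.norm(p-q)
E
python3 - <<'E'
from h import *
print("A",tri("scene",(170.7,176.9),"side",(346.3,325.2)));print("B",tri("scene",(151.3,193.9),"side",(386.7,319.6)))
print("blue",tri("scene",(418,220),"side",(229,117)))
for n,c in(("scene",(276,238)),("side",(285,249))):
    im=np.load(f"pics/{n}0.npy");hsv=cv2.cvtColor(im,cv2.COLOR_RGB2HSV);print(n,hsv[c[1],c[0]],hsv[c[1],c[0]+60])
    m=((hsv[...,2]<165)&(hsv[...,1]>60)).astype(np.uint8)*255
    m=cv2.morphologyEx(m,cv2.MORPH_OPEN,np.ones((3,3)));m=cv2.morphologyEx(m,cv2.MORPH_CLOSE,np.ones((3,3)))
    k,l,st,ce=cv2.connectedComponentsWithStats(m);i=l[c[1],c[0]];print(st[i],ce[i],plane(n,ce[i],.006), plane(n,c,.008))
E
```

```text
A (array([ 0.55447828, -0.23306591,  0.11587712]), np.float64(0.00224358672500418))
B (array([ 0.61327062, -0.24375018,  0.11506723]), np.float64(0.001854249135681926))
blue (array([0.51249809, 0.26416013, 0.12033162]), np.float64(0.005962058497842397))
scene [ 14 123 116] [ 18 108 151]
[     0     39    560    381 160037] [282.79875279 243.16913589] [0.554867   0.01322677 0.006     ] [ 0.54745771 -0.00437246  0.008     ]
side [ 14 125 137] [ 18 105 170]
[ 250  221   71   63 3425] [285.01226277 251.65313869] [ 0.53993879 -0.01385008  0.006     ] [ 0.54139292 -0.00940182  0.008     ]
```

```bash
python3 -m inch '[-20,-20,0,0,0,0,85,-34,-36,0,0,0,0,85,-34,-36,0,0,0,0,85,-34,-36,0,0,0,0,85,-34,-36,0,0,0,0,85,-34,-36,0,0,0,0,85,-34,-36,0,0,0,0,85,-34,-36,0,0,0,0,85]'
python3 -m inch '[-34,-36,0,0,0,0,85,-34,-36,0,0,0,0,85,-34,-36,0,0,0,0,85,-34,-36,0,0,0,0,85,-34,-36,0,0,0,0,85,-34,-36,0,0,0,0,85,-34,-36,0,0,0,0,85,-30,-30,0,0,0,0,85]'
python3 -m inch '[0,0,0,0,0,8.5,85,0,0,0,0,0,8.5,85,0,0,0,0,0,8.5,85,0,0,0,0,0,8.5,85,0,0,0,0,0,8.5,85,0,0,0,0,0,8.5,85,0,0,0,0,0,8.5,85,0,0,0,0,0,8.5,85]'
cat >> h.py <<'E'
from scipy.spatial.transform import Rotation as Rot
def rel(t):
    s=sensors.read_state();R=Rot.from_rotvec(s["tcp_rot"]).as_matrix();p=np.array(s["tool_pos"])
    print("p",p.round(4),"y ang",np.degrees(np.arctan2(R[1,1],R[0,1])).round(2),"z",R[:,2].round(3),"t",s["time"],"dmm tool",((R.T@(np.array(t)-p))*1e3).round(1))
    return R,p
E
python3 - <<'E'
from h import *
rel([.584,-.238,.23]);P=viewer.camera_params("wrist");im=viewer.read_camera("wrist");np.save("pics/w1.npy",im);cv2.imwrite("pics/w1.png",im[:,:,::-1])
print(blobs(im,(5,130,120),(20,255,255)),blobs(im,(38,70,40),(85,255,255),150))
for b,c in blobs(im,(5,130,120),(20,255,255)): print(plane(P,c,.111))
E
```

```text
time: 0.95
tool_pos: [0.3954, 0.2676, 0.2311]
tcp_rot: [0.628, 3.078, -0.0]
wrist_force: [0.9, -0.0, -0.0]
width: 0.999
grip_force: 0.0
time: 1.75
tool_pos: [0.5315, -0.0975, 0.2311]
tcp_rot: [0.63, 3.078, -0.0]
wrist_force: [0.5, 0.3, -0.3]
width: 0.996
grip_force: 0.0
time: 2.55
tool_pos: [0.531, -0.0948, 0.2309]
tcp_rot: [-2.249, -2.193, 0.001]
wrist_force: [-0.3, -0.1, 0.6]
width: 0.993
grip_force: 0.0
p [ 0.531  -0.0948  0.2309] y ang -1.43 z [-0.001  0.    -1.   ] t 2.55 dmm tool [-141.8   56.5    0.9]
[([461, 0, 46, 51, 1021], [481.7, 22.6]), ([228, 48, 107, 114, 8092], [281.4, 104.6]), ([275, 247, 69, 64, 995], [296.6, 266.4]), ([292, 314, 13, 29, 230], [298.1, 328.6]), ([345, 321, 14, 30, 245], [351.7, 334.8])] [([288, 262, 58, 56, 2089], [313.6, 286.6])]
[0.69794486 0.046698   0.111     ]
[ 0.53945082 -0.00955457  0.111     ]
[ 0.5523163  -0.16424017  0.111     ]
[ 0.55385364 -0.23984942  0.111     ]
[ 0.61261465 -0.24935417  0.111     ]
```

View pics/w1.png

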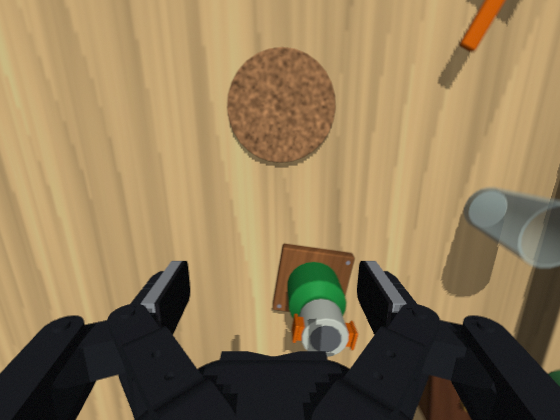

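The wrist view shows the trivet at (281,105) and the green cap's tabs at (298,329) and (352,335). I'll move over the cap and look down at it.

```bash
python3 -m inch '[-29,11,0,0,0,0,85,-29,11,0,0,0,0,85,-29,11,0,0,0,0,85,-29,11,0,0,0,0,85,-29,12,0,0,0,0,85,0,0,0,0,0,4,85,0,0,0,0,0,4,85,0,0,0,0,0,0,85]'
python3 - <<'E'
from h import *
rel([.584,-.240,.23]);P=viewer.camera_params("wrist");im=viewer.read_camera("wrist");np.save("pics/w2.npy",im);cv2.imwrite("pics/w2.png",im[:,:,::-1])
for b,c in blobs(im,(5,130,120),(20,255,255)): print(b,c,plane(P,c,.111))
P1=P;ws=np.load("pics/w1.npy")
E
```

```text
time: 3.4
tool_pos: [0.5844, -0.2412, 0.2307]
tcp_rot: [-2.388, -2.04, 0.001]
wrist_force: [0.2, 0.7, -0.1]
width: 0.994
grip_force: 0.0
p [ 0.5844 -0.2412  0.2307] y ang -8.99 z [-0.001  0.    -1.   ] t 3.4 dmm tool [ 1.1 -0.5  0.7]
[147, 0, 107, 39, 2361] [201.7, 15.5] [ 0.55213244 -0.0833305   0.111     ]
[232, 141, 82, 78, 1700] [255.1, 162.9] [ 0.57332441 -0.203246    0.111     ]
[301, 151, 6, 28, 82] [303.2, 166.2] [ 0.61596429 -0.21301904  0.111     ]
[297, 177, 13, 41, 293] [303.7, 202.2] [ 0.61215763 -0.24683419  0.111     ]
[463, 290, 14, 9, 40] [470.4, 293.6] [ 0.77075951 -0.37192782  0.111     ]
```

View pics/w2.png

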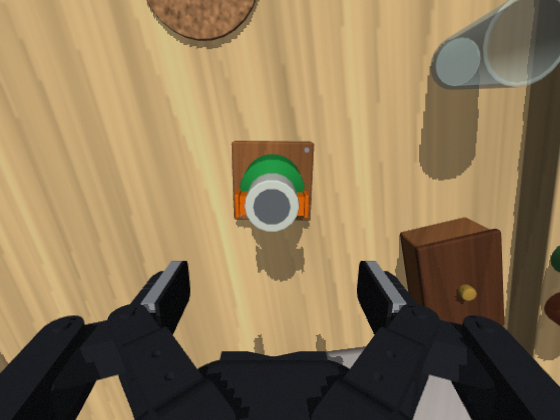

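The wrist view shows the cap disc at (272,205), tabs at about (240,205) and (304,205), well centred between the fingers.

Run:
```python
from h import *
P=viewer.camera_params("wrist");im=np.load("pics/w2.npy")
for b,c in blobs(im,(5,190,170),(20,255,255),20): print("or",b,c,plane(P,c,.122),plane(P,c,.115))
hsv=cv2.cvtColor(im,cv2.COLOR_RGB2HSV);print(hsv[205,272],hsv[205,292],hsv[170,272])
for nm,m in(("disc",cv2.inRange(hsv,(0,0,60),(180,90,140))),("white",cv2.inRange(hsv,(0,0,150),(180,45,255)))):
    n,l,st,c=cv2.connectedComponentsWithStats(m)
    for i in range(1,n):
        if st[i,4]>150 and 220<c[i][0]<330 and 150<c[i][1]<250: print(nm,st[i],c[i],plane(P,c[i],.122))
# trivet in w1 & other: refine from w2-independent cameras
```

```text
or [240, 193, 6, 22, 102] [242.1, 203.4] [ 0.5562399  -0.23580769  0.122     ] [ 0.55515304 -0.23768828  0.115     ]
or [298, 193, 11, 25, 187] [302.7, 204.8] [ 0.61030128 -0.24561045  0.122     ] [ 0.61071568 -0.24776326  0.115     ]
or [235, 194, 4, 23, 66] [236.5, 205.0] [ 0.55094001 -0.23650736  0.122     ] [ 0.54970597 -0.23840738  0.115     ]
[103  18  98] [ 46  15 193] [ 68 194 151]
disc [ 253  189   37   35 1018] [271.40373281 206.25736739] [ 0.58203892 -0.24258184  0.122     ]
white [ 245  174   54   58 1289] [271.193173   200.74476338] [ 0.58266479 -0.23741804  0.122     ]
```

```bash
python3 -m inch '[0,-2,12,0,0,0.5,85,0,0,20,0,0,0,85,0,0,20,0,0,0,85,0,0,20,0,0,0,85,0,0,20,0,0,0,85,0,0,20,0,0,0,85,0,0,18,0,0,0,85,0,0,12,0,0,0,85]' 28
python3 -m inch '[0,0,0,0,0,0,68,0,0,0,0,0,0,62,0,0,0,0,0,0,50,0,0,0,0,0,0,45,0,0,0,0,0,0,45,0,0,0,0,0,0,45,0,0,0,0,0,0,45,0,0,0,0,0,0,45]' 28
python3 - <<'E'
from h import *
rel([.5825,-.2415,.088]);im=viewer.read_camera("wrist");cv2.imwrite("pics/w3.png",im[:,:,::-1])
E
```

```text
time: 4.25
tool_pos: [0.5811, -0.2396, 0.0867]
tcp_rot: [-2.395, -2.028, 0.002]
wrist_force: [0.3, 0.5, 0.4]
width: 0.993
grip_force: 0.0
time: 5.05
tool_pos: [0.584, -0.2411, 0.0914]
tcp_rot: [2.397, 2.026, 0.002]
wrist_force: [-0.5, 0.5, 6.1]
width: 0.618
grip_force: 32.2
p [ 0.584  -0.2411  0.0914] y ang -9.57 z [ 0.003 -0.001 -1.   ] t 5.05 dmm tool [-0.6 -1.4  3.4]
```

View pics/w3.png

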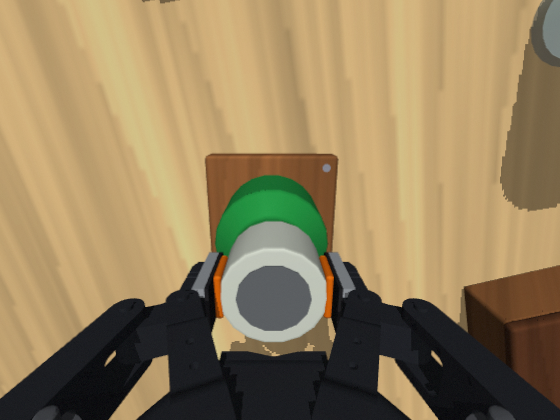

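Pads sit squarely on both tabs, (220,287) and (327,287). The opening is 53 mm, so the tabs are in. Now the turn.

```bash
python3 -m inch '[0,0,0,0,0,-5,45,0,0,0,0,0,-6,45,0,0,0,0,0,-6,45,0,0,0,0,0,-6,45,0,0,0,0,0,-6,45,0,0,0,0,0,-6,45,0,0,0,0,0,-6,45,0,0,0,0,0,-5,45]'
python3 -m inch '[0,0,0,0,0,0,45,0,0,0,0,0,0,45,0,0,0,0,0,0,45,0,0,0,0,0,0,45,0,0,0,0,0,0,45,0,0,0,0,0,0,45,0,0,0,0,0,0,45,0,0,0,0,0,0,45]'
python3 - <<'E'
from h import *
rel([.5825,-.2415,.088]);s=sensors.read_state();print(s["torque"],s["wrist_force"])
im=viewer.read_camera("wrist");cv2.imwrite("pics/w4.png",im[:,:,::-1])
E
```

```text
time: 5.9
tool_pos: [0.5844, -0.2409, 0.0914]
tcp_rot: [1.409, 2.804, 0.001]
wrist_force: [-0.2, 1.9, 5.1]
width: 0.615
grip_force: 32.1
time: 6.7
tool_pos: [0.5843, -0.241, 0.0915]
tcp_rot: [1.414, 2.801, 0.001]
wrist_force: [0.2, 0.8, 5.7]
width: 0.611
grip_force: 32.1
p [ 0.5843 -0.241   0.0915] y ang 36.43 z [ 0.004 -0.001 -1.   ] t 6.7 dmm tool [ 0.7 -1.8  3.5]
[ 0.17600467 -0.01699959  0.03652102] [0.17470814 0.75404494 5.65243747]
```

View pics/w4.png

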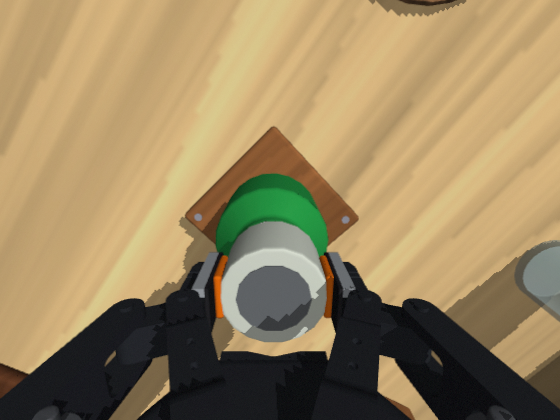

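The cap turned with the gripper by 46°: the collar now looks diamond-shaped and the tabs stay at the pads. Lift straight up.

```bash
python3 -m inch '[0,0,-4,0,0,0,45,0,0,-8,0,0,0,45,0,0,-12,0,0,0,45,0,0,-12,0,0,0,45,0,0,-14,0,0,0,45,0,0,-14,0,0,0,45,0,0,-10,0,0,0,45,0,0,-6,0,0,0,45]' 30
python3 - <<'E'
from h import *
R,p=rel([.543,-.007,.17]);s=sensors.read_state();print(s["width"],s["grip_force"],s["wrist_force"])
P=viewer.camera_params("wrist");im=viewer.read_camera("wrist");cv2.imwrite("pics/w5.png",im[:,:,::-1])
o=np.load("pics/w1.npy");print(blobs(o,(5,100,60),(17,255,200),2000))
E
```

```text
time: 7.55
tool_pos: [0.5834, -0.2409, 0.1713]
tcp_rot: [1.415, 2.802, 0.0]
wrist_force: [-0.4, 1.4, -0.1]
width: 0.614
grip_force: 32.1
p [ 0.5834 -0.2409  0.1713] y ang 36.42 z [ 0.002 -0.001 -1.   ] t 7.55 dmm tool [212.2 106.4   1. ]
0.6137394526380122 32.059072852134705 [-0.40606854  1.35679468 -0.13292645]
[([227, 47, 109, 116, 9901], [281.1, 104.3]), ([272, 243, 83, 69, 2100], [308.9, 267.4])]
```

View pics/w5.png

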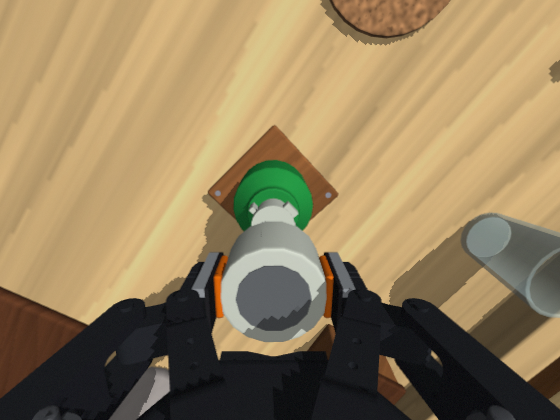

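The cap is off; the bare neck is visible at (273,212), and the cap is held unchanged at (272,290). Now to the trivet.

```bash
python3 -m inch '[10,5,0,0,0,0,45,28,14,0,0,0,0,45,32,16,0,0,0,0,45,32,16,0,0,0,0,45,32,16,0,0,0,0,45,32,16,0,0,0,0,45,28,14,0,0,0,0,45,10,5,0,0,0,0,45]'
python3 - <<'E'
from h import *
P=viewer.camera_params("wrist");im=viewer.read_camera("wrist");np.save("pics/w6.npy",im);cv2.imwrite("pics/w6.png",im[:,:,::-1])
rel([.543,-.007,.0135])
hsv=cv2.cvtColor(im,cv2.COLOR_RGB2HSV)
m=cv2.inRange(hsv,(5,100,60),(17,255,200));m=cv2.morphologyEx(m,cv2.MORPH_OPEN,np.ones((3,3)))
cs=[c for c in cv2.findContours(m,0,2)[0] if cv2.contourArea(c)>2000]
for c in cs:
    q=c[:,0].astype(float);w=np.array([plane(P,u,.008)[:2] for u in q])
    print(cv2.boundingRect(c),w.min(0),w.max(0),cv2.minEnclosingCircle(w.astype(np.float32)))
E
```

```text
time: 8.4
tool_pos: [0.5416, -0.0127, 0.1681]
tcp_rot: [-1.411, -2.804, 0.0]
wrist_force: [-0.5, -0.9, -1.2]
width: 0.613
grip_force: 32.0
p [ 0.5418 -0.0125  0.1682] y ang 36.58 z [-0.002  0.002 -1.   ] t 8.45 dmm tool [  3.3   4.4 154.7]
(451, 170, 109, 97) [0.74091517 0.04230275] [0.82961375 0.18243946] ((0.7647059559822083, 0.11237110942602158), 0.07017074525356293)
(217, 126, 121, 109) [ 0.47638293 -0.07330532] [0.60578166 0.05726783] ((0.5409334897994995, -0.008045407012104988), 0.06543973833322525)
```

View pics/w6.png

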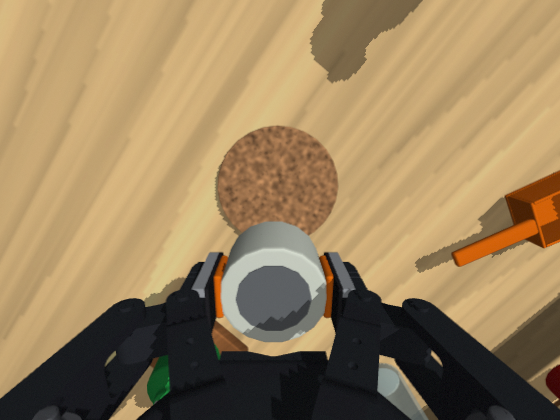

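The trivet is clean at (277,181), r=65 mm, centre (0.541,-0.008). Lower, then creep.

```bash
python3 -m inch '[4,2,8,0,0,0,45,0,0,22,0,0,0,45,0,0,25,0,0,0,45,0,0,25,0,0,0,45,0,0,22,0,0,0,45,0,0,20,0,0,0,45,0,0,14,0,0,0,45,0,0,6,0,0,0,45]'
python3 -m inch '[0,0,0,0,0,0,45,0,0,2,0,0,0,45,0,0,2,0,0,0,45,0,0,2,0,0,0,45,0,0,2,0,0,0,45,0,0,2,0,0,0,45,0,0,1,0,0,0,45,0,0,0,0,0,0,45]'
```

```text
time: 9.25
tool_pos: [0.5414, -0.0122, 0.025]
tcp_rot: [-1.416, -2.801, 0.002]
wrist_force: [0.6, -0.2, -0.4]
width: 0.618
grip_force: 32.0
time: 10.05
tool_pos: [0.5426, -0.0114, 0.0161]
tcp_rot: [-1.416, -2.804, 0.0]
wrist_force: [0.3, 0.8, -0.1]
width: 0.616
grip_force: 32.0
```

```bash
python3 -m inch '[0,0,1,0,0,0,45,0,0,1,0,0,0,45,0,0,0.5,0,0,0,45,0,0,0,0,0,0,45,0,0,0,0,0,0,45,0,0,0,0,0,0,45,0,0,0,0,0,0,45,0,0,0,0,0,0,45]'
python3 - <<'E'
from h import *
rel([.541,-.008,.0135]);im=viewer.read_camera("side");cv2.imwrite("pics/s7.png",cv2.resize(im[130:330,170:400],None,fx=3,fy=3)[:,:,::-1])
E
```

```text
time: 10.85
tool_pos: [0.5428, -0.0115, 0.0138]
tcp_rot: [1.416, 2.804, 0.0]
wrist_force: [-0.4, -0.1, -1.4]
width: 0.617
grip_force: 32.0
p [ 0.5428 -0.0115  0.0138] y ang 36.42 z [ 0. -0. -1.] t 10.85 dmm tool [3.9 0.6 0.3]
```

View pics/s7.png

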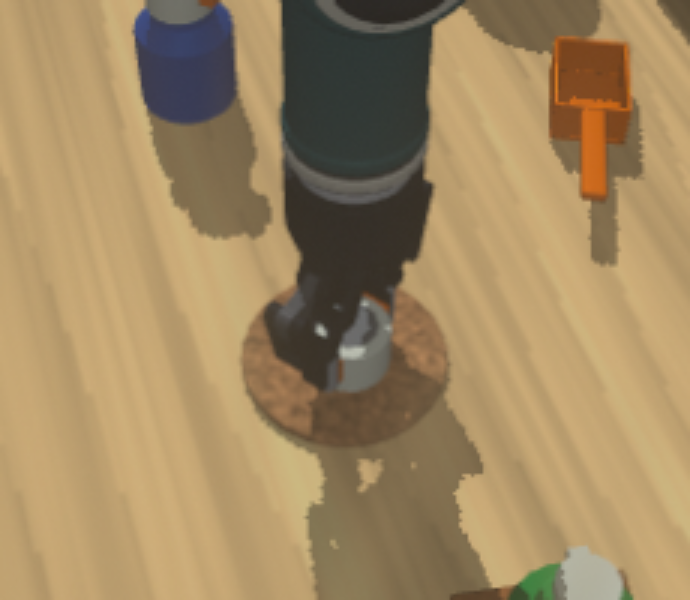

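The cap hangs upright near the trivet's centre and isn't touching yet. Continue down.

```bash
python3 -m inch '[0,0,0.5,0,0,0,45,0,0,0.5,0,0,0,45,0,0,0.5,0,0,0,45,0,0,0,0,0,0,45,0,0,0,0,0,0,45,0,0,0,0,0,0,45,0,0,0,0,0,0,45,0,0,0,0,0,0,45]'
```

```text
time: 11.7
tool_pos: [0.5429, -0.0115, 0.0134]
tcp_rot: [-1.416, -2.804, 0.0]
wrist_force: [-3.8, 0.5, 8.8]
width: 0.615
grip_force: 35.1
```

Contact (8.8 N up). Release gently.

```bash
python3 -m inch '[0,0,0,0,0,0,54,0,0,0,0,0,0,57,0,0,0,0,0,0,60,0,0,0,0,0,0,64,0,0,0,0,0,0,68,0,0,0,0,0,0,74,0,0,0,0,0,0,80,0,0,0,0,0,0,85]' 20
python3 -m inch '[0,0,0,0,0,0,85,0,0,0,0,0,0,85,0,0,-4,0,0,0,85,0,0,-15,0,0,0,85,0,0,-25,0,0,0,85,0,0,-30,0,0,0,85,0,0,-30,0,0,0,85,0,0,-20,0,0,0,85]'
python3 -m inch '[0,0,-10,0,0,0,85,0,0,0,0,0,0,85,0,0,0,0,0,0,85,0,0,0,0,0,0,85,0,0,0,0,0,0,85,0,0,0,0,0,0,85,0,0,0,0,0,0,85,0,0,0,0,0,0,85]'
python3 - <<'E'
from h import *
rel([.541,-.008,.0135]);P=viewer.camera_params("wrist");im=viewer.read_camera("wrist");cv2.imwrite("pics/w8.png",im[:,:,::-1])
m=cv2.inRange(cv2.cvtColor(im,cv2.COLOR_RGB2HSV),(0,0,60),(180,90,140));n,l,st,c=cv2.connectedComponentsWithStats(m)
for i in range(1,n):
    if 200<st[i,4]<4000: print(st[i],c[i],plane(P,c[i],.044))
E
```

```text
time: 12.5
tool_pos: [0.5429, -0.0115, 0.0123]
tcp_rot: [1.416, 2.804, 0.0]
wrist_force: [0.8, -0.8, 0.5]
width: 0.993
grip_force: 0.0
time: 13.3
tool_pos: [0.5443, -0.0115, 0.1403]
tcp_rot: [1.414, 2.801, 0.003]
wrist_force: [0.9, -0.6, 0.3]
width: 0.993
grip_force: 0.0
time: 14.1
tool_pos: [0.5427, -0.0115, 0.1459]
tcp_rot: [-1.416, -2.804, 0.0]
wrist_force: [0.4, 0.4, 0.4]
width: 0.995
grip_force: 0.0
p [ 0.5427 -0.0115  0.1459] y ang 36.42 z [-0.001  0.    -1.   ] t 14.1 dmm tool [  3.7   0.8 132.4]
[ 255  192   38   36 1079] [273.15755329 209.59499537] [ 0.5423655  -0.01424209  0.044     ]
[141 261  41  52 601] [159.3327787  285.95174709] [ 0.49986166 -0.14150833  0.044     ]
[366 261  41  52 613] [387.02120718 286.02773246] [ 0.67654296 -0.01117883  0.044     ]
```

View pics/w8.png

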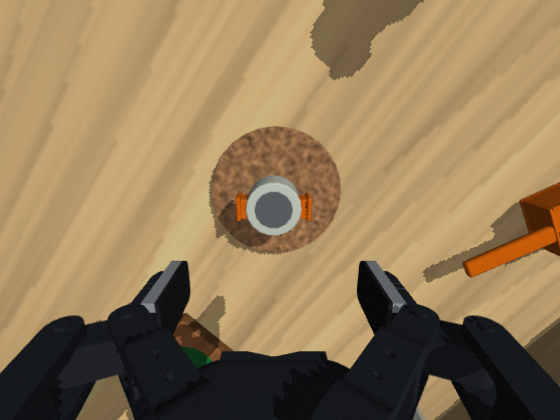

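The cap stands upright on the trivet at (273,208), about 6 mm from its centre, and the gripper is clear. Handing in.

```bash
python3 -c "from workcell import job;print(job.finish_job())"
```

```text
the job is handed in; nothing more can be done
None
```

I turned the green tub's cap 46° with both tabs squeezed, lifted it off and set it upright on the trivet about 6 mm from the centre. I kept the arm clear of the blue tub, and handed the job in at about 14 s; no verdict was returned.

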